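# Hang the charged pipette back on the crowded bench rack

### The arm

A 6-joint arm with a two-finger parallel gripper is mounted at the origin on the work surface. World frame = base frame: x ahead of the robot, y to its left, z up, the work surface at z = 0. Lengths are in mm, angles in degrees, forces in N, time in s.
With the tool pointing down it reaches from about 350 to 850 mm from the base axis. Payload 8.1 kg.
Tool frame: the origin (TCP) lies between the finger pads; the fingertips stand r.nose_length ahead of it and the grasp point (between the pads) lies 3 mm ahead of it (r.nose_length is the distance from the TCP to the fingertips, in mm); x points along the fingers, y is the direction in which the jaws open and shut, and the axes are right-handed (so a half turn about x gives the same grasp; the last joint's range is limited). The gripper opens to 85 mm and grips with 20 to 120 N. Pads are 22 mm wide; open, the fingers measure 114 mm over their backs; the gripper's body (76 mm by 85 mm) begins 54 mm behind the grasp point. The pads swing forward as they close: fully open they stand 13 mm farther back than shut.
Start: joints at [-79.148, 7.471, 85.268, -0, 87.261, -4.893], TCP at [162.833, -577.487, 253.292] pointing down, gripper open.
Joint ranges: [-169.43, 169.43], [-51.17, 129.36], [1.28, 143.12], [-76.62, 256.62], [0, 156.53], [-152.29, 152.29]. Speed limits (degrees/s): [136.94, 136.94, 159.86, 180, 180, 180].

### API

Orientations are given as [roll, pitch, yaw] about the fixed x, y, z axes, in that order (R = Rz(yaw) Ry(pitch) Rx(roll)).
In Python, from bench import sense, optics, order, r gives the robot as it stands.
- The arm moves only by the tool carry_out, never from a script. Its argument "commands" is one flat list of numbers, 7 for each row, row after row: the shift along the tool's x, y, z in m, then the turn, a rotation vector about the tool's x, y, z in degrees, then the closure, from -1 (fully open) to 1 (shut), so that 0 is half open. A call has 1 to 12 rows; each row is the pose to reach, as a shift and turn from the pose measured when the call began, along the tool's axes at that moment; what a row does not reach only later rows make up. A row lasts 1/8 s, in which the tool goes at most 62.5 mm and 10.7 degrees, less where a joint would pass 70% of its speed; a pose out of reach is approached as far as the arm can. A call with a gripper value outside its range is refused whole. The fingers move at their own pace and stop on an object; "grip_force" is the grip in N (left out, the last holds). Time passes only in rows, so rows that repeat a pose let the fingers close. It gives the time, the measured TCP pose, the force and the opening at its end, in the units of the state.
- sense(): the state, without advancing time (a new reading comes with each control period).
- optics.snapshot(name): name is "scene" or "top" or "wrist"; returns (picture, depth): 400x640x3 uint8, red, green, blue; 400x640 float32, mm along the optical axis (not along the pixel's ray), 0 where there is no reading.
- optics.calibration(name): a dict with "mtx" (3x3 intrinsics, pixels), "extrinsics" (4x4, takes a point from camera to world coordinates). Camera axes: x right, y up, looking along -z (the intrinsics and any distortion apply to the point x, -y, -z); pixel columns grow to the right and rows downward; lengths in mm; the calibration is good to about 2 mm. A picture is of the moment at which its call begins: read the wrist's pose just before it. calibration takes no time and is no camera call; for the wrist camera it gives the pose at the moment of the call.
- order.hand_in(): hands the job in, once; it reports no verdict.
The state is a dict: "time": time; "joint_pos": joint angles; "qd": joint speeds; "joint_efforts": joint torques, N m; "tool_pos": TCP position; "tcp_rot": TCP orientation; "ft_force": force on the tool from outside, world axes, zero at the start; "wrist_torque": the same for the moment, N m; "finger_gap": finger opening in mm.
Only numpy, scipy, OpenCV 4.12 (cv2) and the standard library are available. Lean on these libraries where they do the work, as an engineer would, in place of code of your own. Each camera call takes 0.05 s, during which the arm holds its last target. There are 200 camera calls.

### The job

The blue-capped electronic pipette has finished charging: take it off its charging stand and hang it by its finger hook in the empty, blue-tagged place of the pipette rack, between the other pipettes and without knocking them. Lower it until the hook rests on the bar before you let go, and leave it hanging straight and still.

Things in the scene. Friction and masses are not known exactly. Their poses are not given: they have to be found in the camera images.
- pipette_head (a point): Blue-capped white electronic pipette, 205 mm long, 0.08 to 0.17 kg, hanging on the charging stand. Point: on its axis, centre of the head, where to grip; 29 mm below the button's top, 176 mm above the tip. Head: flat-faced block, 28 mm along x, 30 mm along y, its top 22 mm above this point. z up along the pipette, +x to its back (finger hook side), display on -x.
- pipette_hook (a point): Finger hook of that pipette: point 21 mm behind the axis (+x), 36 mm below the head point, middle of the hook's flat underside; axes as the head's. The hook arm is 16 mm wide (y), 7 mm thick. Its lip, 4 mm thick, turns down 10 mm below the underside; the slot between lip and handle back (x -7 to +7 mm of this point) is 14 mm and goes over the bar.
- pipette_tip (a point): Lower tip of that pipette, 140 mm below the hook's underside and 3 mm behind the axis of the head. Above the tip a cone (up to 17 mm wide) of 54 mm, then the handle, 28 mm square at most; the handle's back is a flat face 14 mm behind the axis.
- empty_place (a point): The one empty place on the rack, blue tag behind the bar and blue dot on the foot; fixed. When a pipette hangs here, its axis passes through this point, the hook's underside is level with it, the head point is 36 mm above it, axes parallel. z up, +x from the open front into the rack, y along the bar. Notch floor: z = 0, 175 mm above the bench. Neighbours hang 56 mm to each side.
- rack: Grey five-place rack, fixed, 310 mm (y) x 140 x 185 mm high; origin under its middle on the bench; open front to -x, axes as empty_place. Its bar, 7 mm thick, lies 14 to 21 mm behind the pipettes' axes, with five 30 mm wide notches, 56 mm apart; shoulders between stand 7 mm above notch floors. A lower bar steadies the handles. Foot 10 mm thick. Nothing else is behind the bar.
- charger_seat (a point): Point like empty_place on the charging stand, where the blue pipette hangs at the start; fixed. Bar, notch, height and axes as on the rack (+x from the open front into the stand). To unhook: lift at least 18 mm, then draw 40 mm or more to -x. Black foot 120 x 100 x 12 mm; column behind and below the bar.
- yellow_head (a point): Head of a bystander: the same kind of electronic pipette with a yellow cap, hanging on the rack. Same sizes, point and axes as pipette_head. Its top is 240 mm above the bench. Must not be knocked out of place.
- green_head (a point): Head of a bystander: the same kind of electronic pipette with a green cap, hanging on the rack. Same sizes, point and axes as pipette_head. Its top is 240 mm above the bench. Must not be knocked out of place.
- red_head (a point): Head of a bystander: the same kind of electronic pipette with a red cap, hanging on the rack. Same sizes, point and axes as pipette_head. Its top is 240 mm above the bench. Must not be knocked out of place.
- black_head (a point): Head of a bystander: the same kind of electronic pipette with a black cap, hanging on the rack. Same sizes, point and axes as pipette_head. Its top is 240 mm above the bench. Must not be knocked out of place.
Not all that is in view belongs to the job. Leave any orange look-alike of the part that bears black_head alone.

How it is judged:
By the outcome, as a careful person would: the job done as asked, in the order asked, and still so for the second after the job is handed in, with the robot touching nothing.
It also fails if it takes over 51 s, if anything falls off the work surface, if the arm or the gripper's body presses on something with over 40 N, if the wrist force passes 120 N, or if a joint passes its speed limit or range.

## Working session

There is one attempt and no reset: what is moved stays moved. The work goes in short steps, Python scripts to look and compute and a tool call to move; the robot and the scene stay as the last step left them, time stands still between calls to the robot, and variables do not carry over. Pictures are saved under pics/ and viewed, about 8 in all and at most 12, crops included, and the job is handed in when it is done.

Besides the shell and the picture viewer there is one more tool, called after "Call:" as a command line: name --argument value ..., lists and objects as JSON in quotes. carry_out: Moves the arm, as the interface text tells. Its arguments: {"type":"object","properties":{"commands":{"type":"array","items":{"type":"number"}},"grip_force":{"type":"number"}},"required":["commands"]}

```bash
mkdir -p pics; ls; cat > h.py <<'E'
from bench import sense, optics, order, r
import numpy as np, cv2
def cap(n):
    p,d=optics.snapshot(n);c=optics.calibration(n)
    np.savez(f'pics/{n}.npz',p=p,d=d,m=c['mtx'],e=c['extrinsics'],**({'dist':np.array(c[k],float) for k in c if 'dist' in k}))
    return p,d,c
def px(n,pts,w=1):
    z=np.load(f'pics/{n}.npz');m,e,d=z['m'],z['e'],z['d']
    for u,v in pts:
        a=d[max(0,v-w):v+w+1,max(0,u-w):u+w+1];a=a[a>0];D=np.median(a) if a.size else np.nan
        x=(u-m[0,2])/m[0,0]*D;y=(v-m[1,2])/m[1,1]*D
        print(n,(u,v),(e@[x,-y,-D,1])[:3].round(1))
def cloud(n):
    z=np.load(f'pics/{n}.npz');m,e,d=z['m'],z['e'],z['d']
    v,u=np.mgrid[:d.shape[0],:d.shape[1]]
    P=np.stack([(u-m[0,2])/m[0,0]*d,-(v-m[1,2])/m[1,1]*d,-d,np.ones_like(d)],-1)@e.T
    P[d<=0]=np.nan
    return P[...,:3],z['p']
E
python3 - <<'E'
from h import *
s=sense();print(s, r.nose_length)
for n in('scene','top'):
    p,d,c=cap(n);print(n,list(c),np.round(c['mtx'],1).tolist(),np.round(c['extrinsics'],3).tolist())
    cv2.imwrite(f'pics/{n}0.png',p[...,::-1])
E
```

```text
pics
{'time': 0.0, 'joint_pos': array([-7.91457507e+01,  7.51457334e+00,  8.53310974e+01, -7.60278227e-04,
        8.72608627e+01, -4.89303568e+00]), 'qd': array([-0.02450344, -0.02436831,  0.07537796, -0.13005631,  0.04922937,
       -0.01463597]), 'joint_efforts': array([ 2.25461531e-04, -5.69385731e+01, -5.00562215e+01, -1.47450542e-04,
        1.45944738e-02,  3.98358338e-06]), 'tool_pos': array([ 162.75642353, -576.96570642,  252.23254016]), 'tcp_rot': array([-94.48465378,  89.89346391, 101.26266826]), 'ft_force': array([0.41181147, 0.96168087, 0.38932377]), 'wrist_torque': array([ 0.02344383, -0.03807223,  0.00534496]), 'finger_gap': 85.52719675090003} 22.0
scene ['mtx', 'extrinsics'] [[496.2, 0.0, 319.9], [0.0, 496.2, 195.3], [0.0, 0.0, 1.0]] [[0.58, -0.55, 0.6, 1154.438], [0.814, 0.374, -0.444, -522.054], [0.02, 0.747, 0.665, 900.297], [0.0, 0.0, 0.0, 1.0]]
top ['mtx', 'extrinsics'] [[405.5, 0.0, 322.5], [0.0, 405.5, 207.0], [0.0, 0.0, 1.0]] [[-0.006, 0.998, -0.068, 421.094], [-1.0, -0.005, 0.025, -2.424], [0.024, 0.069, 0.997, 1077.467], [0.0, 0.0, 0.0, 1.0]]
```

View pics/scene0.png

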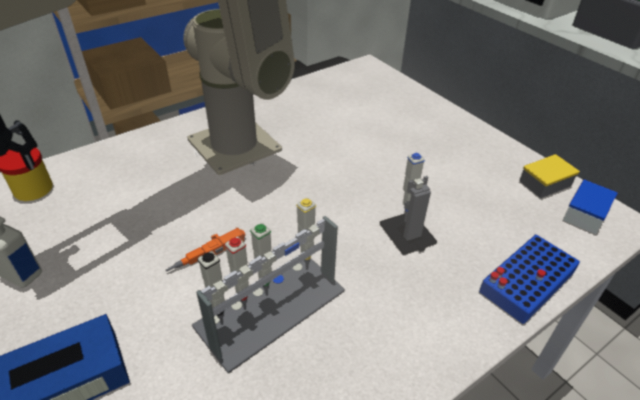

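View pics/top0.png

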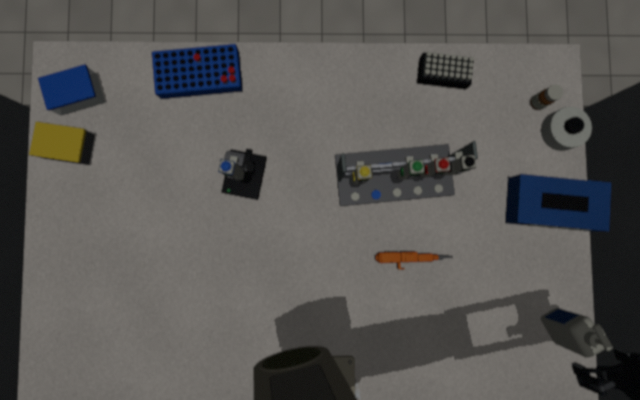

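Blue-capped candidates: the pipette on the stand (top 228,166 / scene 415,157). The others are the blue tag (scene 291,247), the blue rack dot (top 376,195), the blue tube rack, and the orange look-alike lying at top (405,257). I choose the blue cap on the black-footed stand and check it in a crop.

```bash
python3 - <<'E'
from h import *
z=np.load('pics/scene.npz')['p'][...,::-1]; t=np.load('pics/top.npz')['p'][...,::-1]
f=lambda a,x,y,w,h:cv2.resize(a[y:y+h,x:x+w],(400,300),interpolation=cv2.INTER_CUBIC)
im=np.vstack([np.hstack([f(z,370,140,80,120//2+0) if 0 else f(z,360,145,160,120),f(z,180,180,200,150)]),np.hstack([f(t,200,135,88,66),f(t,330,130,160,120)])])
cv2.imwrite('pics/crop1.png',im)
for n in('scene','top'):
    P,p=cloud(n);hsv=cv2.cvtColor(p,cv2.COLOR_RGB2HSV).astype(int)
    X,Y,Z=P[...,0],P[...,1],P[...,2]
    area=(X>300)&(X<750)&(Y>-420)&(Y<330)
    print(n,'table z',np.nanmedian(Z[(X>300)&(X<500)&(Y>0)&(Y<100)]))
    m=area&(Z>205)&(Z<270)
    k,l=cv2.connectedComponents(m.astype(np.uint8))
    for i in range(1,k):
        q=l==i
        if q.sum()<8: continue
        v,u=np.where(q);top=q&(Z>232)
        print(q.sum(),'px',u.mean().round(),v.mean().round(),'xyz',np.nanmean(P[q],0).round(1),'top',top.sum(),np.nanmean(P[top],0).round(1) if top.any() else '',np.nanmax(Z[q]).round(1))
    H,S,V=hsv[...,0],hsv[...,1],hsv[...,2]
    for nm,m in dict(blue=(H>100)&(H<130)&(S>120)&(V>60)).items():
        k,l=cv2.connectedComponents((m&area).astype(np.uint8))
        for i in range(1,k):
            q=l==i
            if q.sum()<6: continue
            v,u=np.where(q);print(nm,q.sum(),u.mean().round(1),v.mean().round(1),np.nanmedian(P[q],0).round(1))
E
```

```text
scene table z -1.9009796076160228
244 px 414.0 161.0 xyz [569.9 170.4 223.9] top 61 [567.5 174.6 235.6] 240.7
299 px 305.0 208.0 xyz [ 559.8 -117.4  225. ] top 76 [ 555.7 -114.9  236.1] 241.0
340 px 260.0 234.0 xyz [ 571.2 -227.7  225.2] top 99 [ 567.4 -225.4  236. ] 241.0
363 px 235.0 248.0 xyz [ 575.9 -282.7  225.7] top 106 [ 571.8 -281.8  235.9] 240.4
385 px 209.0 263.0 xyz [ 581.2 -338.   226.1] top 122 [ 576.5 -336.5  235.8] 242.1
blue 29 416.1 155.9 [567.8 174.7 237. ]
blue 45 291.6 247.6 [ 582.7 -165.7  161.6]
blue 54 278.3 279.0 [ 528.7 -170.6    9.4]
top table z 0.7640254929470984
254 px 466.0 162.0 xyz [ 573.3 -329.7  230.4] top 141 [ 574.7 -332.4  236.7] 243.8
246 px 441.0 164.0 xyz [ 568.3 -274.6  230.9] top 146 [ 570.  -277.3  236.5] 244.8
242 px 227.0 167.0 xyz [564.8 176.2 231.9] top 154 [566.1 177.5 236.5] 243.3
242 px 415.0 167.0 xyz [ 563.7 -219.8  231.1] top 143 [ 565.1 -221.8  236.6] 242.8
228 px 363.0 172.0 xyz [ 553.  -110.   232.4] top 140 [ 554.8 -110.9  236.7] 243.4
blue 71 225.5 165.6 [565.3 178.5 239.3]
blue 65 375.8 194.1 [ 528.  -170.7   11.3]
```

View pics/crop1.png

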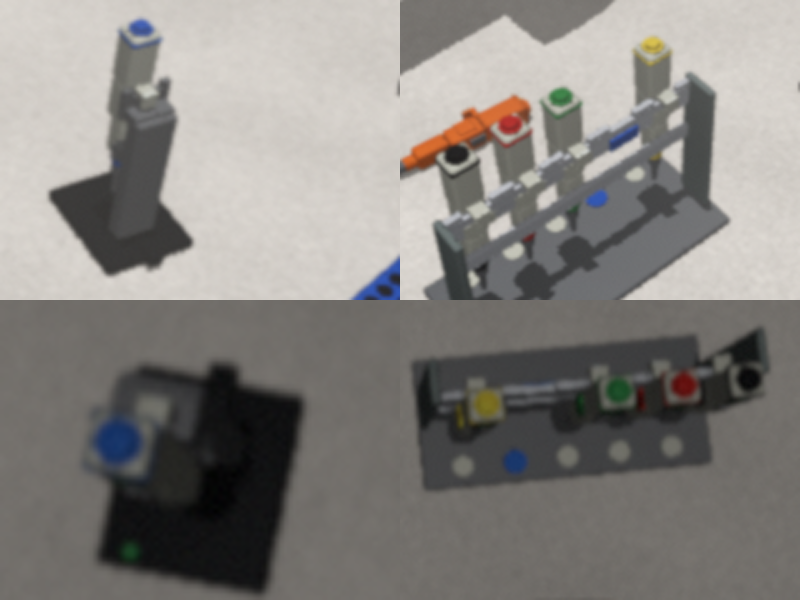

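The crop confirms the blue-capped pipette hangs on the black-foot stand (crop 118,440). The rack's free place is the second from yellow, with its tag at scene (291,247) and its dot at top (376,194). The pipette axis is near (566,176) and the rack yaw is about +5.3°. Next I plan the first move, to a look pose.

```bash
cat >> h.py <<'E'
from scipy.spatial.transform import Rotation as Ro
def Rt(yaw,s=1):
    a=np.radians(yaw);y=s*np.array([np.cos(a),np.sin(a),0]);x=np.array([0,0,-1.]);return Ro.from_matrix(np.c_[x,y,np.cross(x,y)])
def go(p,yaw,s=1):
    st=sense();R=Ro.from_euler('xyz',st['tcp_rot'],degrees=True)
    print('t',round(st['time'],2),'at',st['tool_pos'].round(1),'shift m',(R.inv().apply(np.array(p)-st['tool_pos'])/1e3).round(4),'rot',(R.inv()*Rt(yaw,s)).as_rotvec(degrees=True).round(2),'gap',st['finger_gap'].round(1),'F',st['ft_force'].round(1))
E
python3 - <<'E'
from h import *
s=sense();R=Ro.from_euler('xyz',s['tcp_rot'],degrees=True);print(R.as_matrix().round(3))
c=optics.calibration('wrist');e=c['extrinsics'];print(c['mtx'].round(1))
print('cam in tool',R.inv().apply(e[:3,3]-s['tool_pos']).round(1));print((R.as_matrix().T@e[:3,:3]).round(3))
for sg in(1,-1): go([566,177,400],-11,sg)
E
```

```text
[[-0.     0.271 -0.962]
 [ 0.002 -0.962 -0.271]
 [-1.    -0.002 -0.   ]]
[[287.7   0.  321.9]
 [  0.  287.7 200. ]
 [  0.    0.    1. ]]
cam in tool [-121.4   -0.2  -71.7]
[[ 0.    0.28 -0.96]
 [ 1.   -0.    0.  ]
 [ 0.   -0.96 -0.28]]Traceback (most recent call last):
  File "<stdin>", line 5, in <module>
  File "h.py", line 24, in go
    print('t',round(st['time'],2),'at',st['tool_pos'].round(1),'shift m',(R.inv().apply(np.array(p)-st['tool_pos'])/1e3).round(4),'rot',(R.inv()*Rt(yaw,s)).as_rotvec(degrees=True).round(2),'gap',st['finger_gap'].round(1),'F',st['ft_force'].round(1))
                                                                                                                                                                                                   ^^^^^^^^^^^^^^^^^^^^^^
AttributeError: 'float' object has no attribute 'round'
```

```bash
sed -i "s/st\['finger_gap'\].round(1)/round(st['finger_gap'],1)/" h.py; python3 - <<'E'
from h import *
go([566,180,400],-11)
go([330,-250,400],-45)
E
```

```text
t 0.1 at [ 162.7 -577.   252.3] shift m [-0.1465 -0.6195 -0.5936] rot [-6.326e+01 -6.000e-02  8.000e-02] gap 85.5 F [ 0.3 -0.1  0.1]
t 0.1 at [ 162.7 -577.   252.3] shift m [-0.1472 -0.2696 -0.2497] rot [-29.26  -0.03   0.09] gap 85.5 F [ 0.3 -0.1  0.1]
```

Call:
carry_out --commands '[-0.1,-0.04,-0.04,-4,0,0,-1,-0.147,-0.62,-0.594,-63.3,0,0,-1,-0.147,-0.62,-0.594,-63.3,0,0,-1,-0.147,-0.62,-0.594,-63.3,0,0,-1,-0.147,-0.62,-0.594,-63.3,0,0,-1,-0.147,-0.62,-0.594,-63.3,0,0,-1,-0.147,-0.62,-0.594,-63.3,0,0,-1,-0.147,-0.62,-0.594,-63.3,0,0,-1,-0.147,-0.62,-0.594,-63.3,0,0,-1,-0.147,-0.62,-0.594,-63.3,0,0,-1,-0.147,-0.62,-0.594,-63.3,0,0,-1,-0.147,-0.62,-0.594,-63.3,0,0,-1]'

```text
time: 1.6
tool_pos: [499.0, 55.1, 384.2]
tcp_rot: [-154.4, 89.9, 104.7]
ft_force: [1.3, -1.0, 1.0]
finger_gap: 85.2
```

```bash
python3 - <<'E'
from h import *
go([566,180,400],-11)
E
```

```text
t 1.6 at [499.   55.1 384.2] shift m [-0.0156  0.0421 -0.1353] rot [ 0.06 -0.08  0.04] gap 85.2 F [ 1.3 -1.   1. ]
```

Call:
carry_out --commands '[-0.016,0.042,-0.135,0,0,0,-1,-0.016,0.042,-0.135,0,0,0,-1,-0.016,0.042,-0.135,0,0,0,-1,-0.016,0.042,-0.135,0,0,0,-1]'

```text
time: 2.1
tool_pos: [565.9, 181.0, 399.2]
tcp_rot: [-104.1, 89.9, 155.1]
ft_force: [0.1, -0.2, 0.2]
finger_gap: 85.6
```

```bash
python3 - <<'E'
from h import *
go([566,180,400],-11)
p,d,c=cap('wrist')
cv2.imwrite('pics/w1.png',p[...,::-1])
P,p=cloud('wrist');X,Y,Z=P[...,0],P[...,1],P[...,2]
a=(abs(X-570)<120)&(abs(Y-175)<120)
for lo,hi in((238,244),(231,236),(225,233),(205,228),(165,190),(8,16)):
    q=a&(Z>lo)&(Z<hi)
    if q.sum()<10: continue
    b=P[q][:,:2].astype(np.float32);rr=cv2.minAreaRect(b);print(lo,hi,q.sum(),P[q].mean(0).round(1),rr)
E
```

```text
t 2.1 at [565.9 181.  399.2] shift m [-0.0008  0.0003  0.001 ] rot [ 0.19 -0.04  0.14] gap 85.6 F [ 0.1 -0.2  0.2]
238 244 196 [566.2 177.7 240.8] ((566.0523681640625, 177.3751220703125), (18.38157081604004, 15.660510063171387), 86.50476837158203)
231 236 349 [566.1 178.8 233.4] ((565.7205200195312, 177.2122039794922), (30.293594360351562, 27.74563217163086), 75.81497955322266)
225 233 213 [565.3 180.5 231.1] ((566.179443359375, 177.2357177734375), (30.407272338867188, 29.073665618896484), 78.24967193603516)
205 228 89 [568.8 191.1 215.2] ((562.3790893554688, 185.683837890625), (35.887264251708984, 18.562889099121094), 24.14015769958496)
165 190 481 [585.5 180.8 178.2] ((577.85693359375, 178.8509979248047), (48.89925765991211, 54.272769927978516), 78.73619842529297)
8 16 2249 [578.5 194.7  13.2] ((587.03369140625, 176.6519775390625), (99.73392486572266, 128.69544982910156), 79.44886779785156)
```

View pics/w1.png

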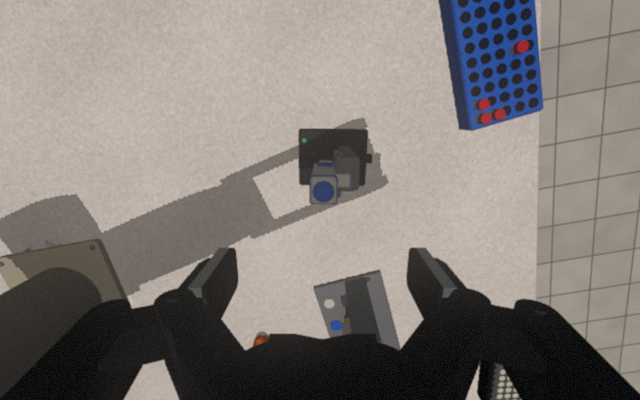

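The wrist view shows the blue cap at (323,190), on the black foot with the hook side to the right. The head is at (566.0, 177.3), the stand yaw is about -11°, and the button top is at 240.8 mm, all agreeing with the given sizes. I descend with the jaws along the head's x.

```bash
python3 - <<'E'
from h import *
go([566,177.3,213.5],-11)
E
```

```text
t 2.15 at [565.7 179.8 399.5] shift m [0.186  0.0012 0.0025] rot [ 0.12 -0.02  0.11] gap 85.5 F [-1.1  0.3 -0.3]
```

Call:
carry_out --commands '[0.04,0.001,0.0025,0,0,0,-1,0.08,0.001,0.0025,0,0,0,-1,0.12,0.001,0.0025,0,0,0,-1,0.145,0.001,0.0025,0,0,0,-1,0.165,0.001,0.0025,0,0,0,-1,0.18,0.001,0.0025,0,0,0,-0.8,0.186,0.001,0.0025,0,0,0,-0.5,0.186,0.001,0.0025,0,0,0,-0.2,0.186,0.001,0.0025,0,0,0,0]' --grip_force 40

```text
time: 3.28
tool_pos: [566.4, 177.5, 214.6]
tcp_rot: [-156.4, 89.9, 102.7]
ft_force: [-0.3, 0.4, 0.3]
finger_gap: 42.5
```

```bash
python3 - <<'E'
from h import *
go([566,177.3,213.5],-11)
p,d,c=cap('wrist')
cv2.imwrite('pics/w2.png',p[100:,100:560,::-1])
E
```

```text
t 3.27 at [566.4 177.5 214.6] shift m [ 0.0011 -0.0003  0.0003] rot [ 0.13 -0.06  0.03] gap 42.5 F [-0.3  0.4  0.3]
```

View pics/w2.png

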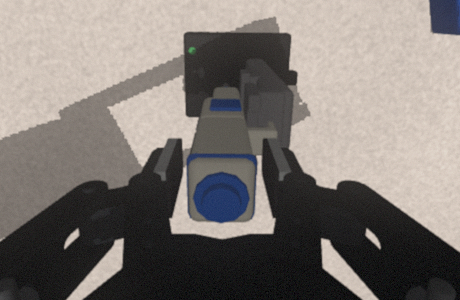

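The head sits centred between the pads (crop 221,190, with the pads at x≈180 and 265). I close.

Call:
carry_out --commands '[0.001,0,0,0,0,0,0.2,0.001,0,0,0,0,0,0.35,0.001,0,0,0,0,0,1,0.001,0,0,0,0,0,1,0.001,0,0,0,0,0,1,0.001,0,0,0,0,0,1]' --grip_force 45

```text
time: 4.08
tool_pos: [566.5, 177.7, 214.2]
tcp_rot: [174.8, 89.9, 73.9]
ft_force: [-1.7, 0.2, 4.2]
finger_gap: 27.7
```

```bash
python3 - <<'E'
from h import *
go([566,177.3,240],-11)
E
```

```text
t 4.08 at [566.5 177.7 214.2] shift m [-0.0258 -0.0004  0.0005] rot [ 0.13 -0.09 -0.01] gap 27.7 F [-1.7  0.2  4.2]
```

Gap is 27.7 mm, matching the 28 mm head. I lift 32 mm, then draw back 80 mm along the stand's -x (tool -y).

Call:
carry_out --commands '[-0.008,0,0,0,0,0,1,-0.018,0,0,0,0,0,1,-0.028,0,0,0,0,0,1,-0.034,0,0,0,0,0,1,-0.034,-0.01,0,0,0,0,1,-0.036,-0.03,0,0,0,0,1,-0.04,-0.055,0,0,0,0,1,-0.05,-0.085,0,0,0,0,1,-0.065,-0.1,0,0,0,0,1,-0.07,-0.1,0,0,0,0,1]'

```text
time: 5.32
tool_pos: [467.7, 196.9, 285.2]
tcp_rot: [143.4, 89.8, 42.6]
ft_force: [1.1, 0.0, -0.4]
finger_gap: 27.4
```

```bash
python3 - <<'E'
from h import *
go([480,-160,300],5.3)
for n in('scene','wrist'):
    p,d,c=cap(n)
p=np.load('pics/scene.npz')['p'][100:325,320:620,::-1] if 0 else np.load('pics/scene.npz')['p'][60:285,270:570,::-1]
w=np.load('pics/wrist.npz')['p'][100:400,120:520,::-1]
cv2.imwrite('pics/g1.png',np.hstack([cv2.resize(p,(400,300),interpolation=cv2.INTER_CUBIC),w]))
E
```

```text
t 5.33 at [467.7 196.9 285.2] shift m [-0.0155  0.0791  0.3482] rot [-16.11  -0.12  -0.12] gap 27.4 F [ 1.1  0.  -0.4]
```

View pics/g1.png

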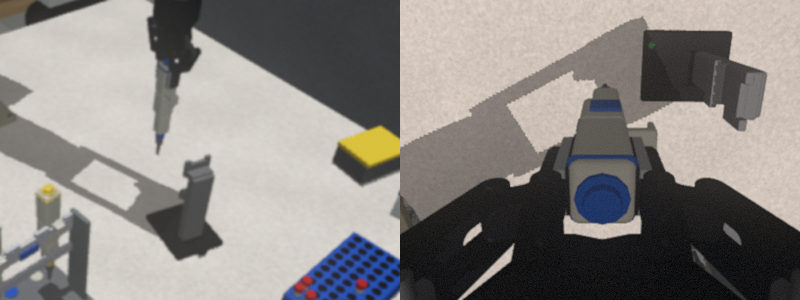

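It is free and straight in the grip: the scene crop shows it upright at (162,100), the wrist crop shows its cap at (602,195). Next I move to a point in front of the empty place.

```bash
python3 - <<'E'
from h import *
go([455,-178,265],5.3)
E
```

```text
t 5.42 at [468.6 196.5 284.7] shift m [0.019  0.0571 0.3704] rot [-16.15  -0.11  -0.11] gap 27.7 F [ 0.1  0.  -0.7]
```

Call:
carry_out --commands '[0,0.004,0.025,-1,0,0,1,0,0.01,0.065,-3,0,0,1,0,0.017,0.11,-5,0,0,1,0,0.025,0.16,-7,0,0,1,0,0.033,0.21,-9,0,0,1,0,0.04,0.26,-11,0,0,1,0.004,0.047,0.305,-13,0,0,1,0.01,0.053,0.345,-15,0,0,1,0.016,0.057,0.365,-16.1,0,0,1,0.019,0.057,0.37,-16.1,0,0,1,0.019,0.057,0.37,-16.1,0,0,1]'

```text
time: 6.8
tool_pos: [454.7, -177.3, 264.2]
tcp_rot: [159.0, 89.8, 74.2]
ft_force: [0.8, 0.6, -1.2]
finger_gap: 27.6
```

```bash
python3 - <<'E'
from h import *
go([455,-178,265],5.3)
p,d,c=cap('wrist');st=sense();print(st['tool_pos'].round(1))
cv2.imwrite('pics/w3.png',p[...,::-1])
P,p=cloud('wrist');X,Y,Z=P[...,0],P[...,1],P[...,2]
for nm,m in dict(btn=(X>535)&(X<600)&(Y>-400)&(Y<-80)&(Z>234)&(Z<246),head=(X>535)&(X<600)&(Y>-400)&(Y<-80)&(Z>225)&(Z<236),held=(abs(X-455)<40)&(abs(Y+178)<30)&(Z>270)&(Z<300),bar=(X>560)&(X<620)&(Y>-360)&(Y<-60)&(Z>170)&(Z<187)).items():
    k,l=cv2.connectedComponents(m.astype(np.uint8))
    for i in range(1,k):
        q=l==i
        if q.sum()<25: continue
        v,u=np.where(q);rr=cv2.minAreaRect(P[q][:,:2].astype(np.float32))
        print(nm,q.sum(),'px',u.mean().round(),v.mean().round(),P[q].mean(0).round(1),np.round(rr[0],1),np.round(rr[1],1),round(rr[2],1),P[q][:,2].max().round(1))
E
```

```text
t 6.8 at [ 454.7 -177.3  264.2] shift m [-0.0008  0.0002  0.0007] rot [-0.12 -0.15 -0.06] gap 27.6 F [ 0.8  0.6 -1.2]
[ 455.  -177.   264.7]
btn 1933 px 523.0 146.0 [ 552.2 -111.   238.3] [ 554.1 -111.3] [24.  27.2] 5.8 243.2
btn 153 px 500.0 315.0 [ 569.2 -212.7  235.8] [ 570.5 -211.9] [ 7.1 15.3] 65.1 238.5
head 1959 px 509.0 143.0 [ 548.5 -110.4  232.1] [ 553.8 -111.4] [29.2 31.7] 5.0 236.0
head 559 px 494.0 305.0 [ 566.9 -209.2  231.4] [ 566.6 -208.3] [10.8 27.4] 70.8 236.0
head 57 px 454.0 391.0 [ 556.9 -279.9  231. ] [ 557.5 -280.5] [4.4 6.8] 10.0 235.7
held 10342 px 322.0 290.0 [ 454.8 -170.3  288.6] [ 455.7 -175.5] [80.2 31.1] 3.6 300.0
bar 1586 px 517.0 89.0 [576.  -77.  182.6] [584.4 -77.2] [42.3 25.8] 14.3 187.0
bar 1863 px 478.0 228.0 [ 577.2 -178.5  178.5] [ 571.1 -181.3] [34.1 94.6] 13.0 187.0
bar 121 px 431.0 372.0 [ 569.8 -321.1  176.2] [ 568.5 -321.7] [12.2  5. ] 10.0 186.8
```

View pics/w3.png

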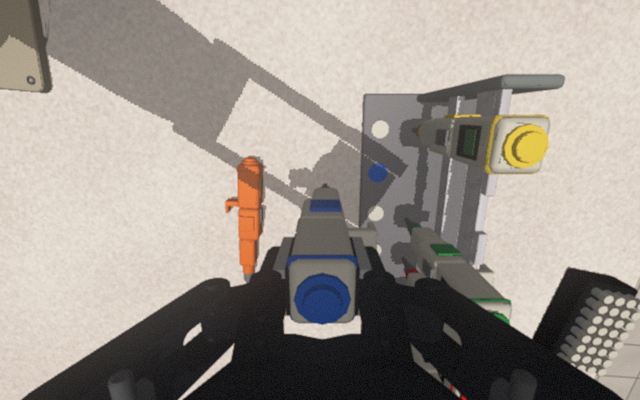

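The wrist view shows the held cap at (322,290), the yellow head at (523,146), green at (495,310), and the empty section of bar at (480,220). I now measure that notch in the rack's axes.

```bash
python3 - <<'E'
from h import *
P,p=cloud('wrist');a=np.radians(5.3);E=np.array([559.2,-167.1])
xa=np.array([np.cos(a),np.sin(a)]);ya=np.array([-np.sin(a),np.cos(a)])
d=P[...,:2]-E;x=d@xa;y=d@ya;Z=P[...,2]
g=lambda m:(np.percentile(x[m],[5,50,95]).round(1),np.percentile(Z[m],[5,50,95]).round(1),m.sum()) if m.sum()>4 else m.sum()
for y0 in range(-40,96,4):
    m=(y>=y0)&(y<y0+4)&(x>8)&(x<30)&(Z>168)&(Z<188)
    print(y0,g(m&(Z>179)),'low',g(m&(Z<178.5)&(Z>170)))
# held head
m=(abs(P[...,0]-455)<16)&(abs(P[...,1]+178)<40)&(Z>286)&(Z<300)
print('button',np.round(cv2.minAreaRect(P[m][:,:2].astype(np.float32))[0],1),Z[m].max(),m.sum())
q=cv2.resize(p[60:300,400:600,::-1],None,fx=2.5,fy=2.5,interpolation=cv2.INTER_CUBIC);cv2.imwrite('pics/w3c.png',q)
# held front/side profile : y extents of the handle lower part
m=(abs(P[...,0]-455)<25)&(abs(P[...,1]+178)<30)
for z0 in range(110,290,20):
    k=m&(Z>z0)&(Z<z0+20)
    if k.sum()>5: print(z0,P[k].mean(0).round(1),np.percentile(P[k][:,0],[3,97]).round(1),np.percentile(P[k][:,1],97).round(1))
E
```

```text
-40 (array([14.8, 17.4, 20.8]), array([180.1, 183.1, 184.4]), np.int64(56)) low (array([14.4, 15.1, 15.5]), array([171. , 174.4, 178. ]), np.int64(26))
-36 (array([14.7, 17.1, 21. ]), array([180. , 183.2, 184.2]), np.int64(49)) low (array([14.5, 15. , 15.6]), array([171.2, 174.4, 177.7]), np.int64(28))
-32 (array([14.8, 17.5, 21.3]), array([180.4, 183.1, 183.8]), np.int64(55)) low (array([14.6, 15.2, 15.7]), array([170.7, 174.1, 178.2]), np.int64(31))
-28 (array([14.7, 17. , 21.2]), array([179.7, 183. , 184.2]), np.int64(56)) low (array([14.7, 15.1, 15.3]), array([170.7, 173.8, 178. ]), np.int64(26))
-24 (array([14.6, 16.9, 21.3]), array([180. , 183.3, 184.6]), np.int64(54)) low (array([14.7, 15.2, 15.5]), array([170.7, 175. , 177.8]), np.int64(28))
-20 (array([14.9, 17.1, 21.3]), array([180. , 183.1, 184.6]), np.int64(56)) low (array([14.6, 15.1, 15.5]), array([171. , 174.9, 178.3]), np.int64(27))
-16 (array([14.9, 17.3, 20.8]), array([179.9, 182.3, 183.9]), np.int64(31)) low (array([14.7, 16. , 21.3]), array([171. , 175.9, 177.3]), np.int64(65))
-12 0 low (array([14.7, 16.4, 21.4])
[... 2138 characters left out ...]
rray([12. , 12.8, 27.4]), array([170.9, 174.7, 177.8]), np.int64(51))
92 (array([12. , 19.1, 29.1]), array([181.3, 185.9, 187.4]), np.int64(209)) low (array([11.5, 12.2, 12.7]), array([170.4, 174. , 177.7]), np.int64(43))
button [ 455.8 -176. ] 299.98744259451433 2452
110 [ 457.5 -169.7  118.7] [454.5 460.6] -169.2
130 [ 457.1 -164.6  147.1] [448.  465.6] -163.7
150 [ 456.8 -164.8  160.5] [447.2 466.9] -163.8
170 [ 455.6 -164.1  179. ] [442.3 466.7] -162.1
190 [ 452.7 -161.5  202.8] [441.1 466.9] -159.2
210 [ 455.1 -162.6  218.7] [441.2 473.5] -159.4
230 [ 458.  -163.4  239.7] [440.1 479.1] -160.7
250 [ 454.6 -164.2  260.8] [431.3 478.8] -160.7
270 [ 454.8 -169.7  282.8] [435.2 474. ] -160.8
```

View pics/w3c.png

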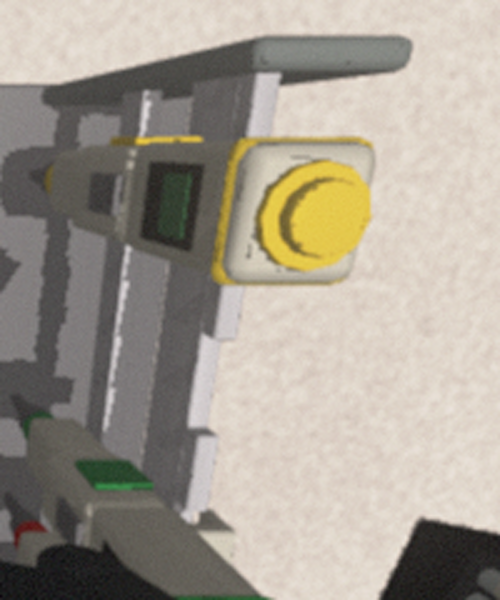

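The notch runs from y = -15 to +15 mm about my estimate, yaw 5.3° holds, and the bar front is at 14.8. So the place is at about (560.0, -167.0), and the bar height agrees within 1 mm. Now the approach.

```bash
python3 - <<'E'
from h import *
P,p=cloud('wrist');Z=P[...,2];d=np.hypot(P[...,0]-455.5,P[...,1]+177)
for lo,hi in((288,293),(289.5,292.5)):
    m=(d<12)&(Z>lo)&(Z<hi);print(m.sum(),P[m].mean(0).round(1),np.round(cv2.minAreaRect(P[m][:,:2].astype(np.float32)),1) if 0 else cv2.minAreaRect(P[m][:,:2].astype(np.float32)))
E=np.array([560.0,-167.0]);xa=np.array([.9957,.0924])
go([*(E-2.5*xa),246],5.3)
E
```

```text
1307 [ 455.2 -175.1  290.8] ((455.1586608886719, -176.11431884765625), (19.98868751525879, 21.020008087158203), 2.963353395462036)
1105 [ 455.2 -175.6  291.2] ((455.2596435546875, -176.44265747070312), (15.181648254394531, 16.17012596130371), 2.973327398300171)
t 6.85 at [ 455.  -177.   264.7] shift m [ 0.0189  0.103  -0.0003] rot [-0.07 -0.13 -0.1 ] gap 27.9 F [-1.   0.2 -1.1]
```

Call:
carry_out --commands '[0.006,0.01,0,0,0,0,1,0.014,0.03,0,0,0,0,1,0.018,0.05,0,0,0,0,1,0.018,0.07,0,0,0,0,1,0.018,0.085,0,0,0,0,1,0.018,0.095,0,0,0,0,1,0.018,0.101,0,0,0,0,1,0.018,0.103,0,0,0,0,1,0.018,0.103,0,0,0,0,1]'

```text
time: 7.98
tool_pos: [557.4, -167.6, 246.9]
tcp_rot: [144.2, 89.8, 59.4]
ft_force: [0.0, 0.3, -0.6]
finger_gap: 27.5
```

```bash
python3 - <<'E'
from h import *
E=np.array([560.0,-167.5]);xa=np.array([.9957,.0924])
p,d,c=cap('wrist');p,d,c=cap('scene')
go([*(E-2.5*xa),217],5.3)
w=np.load('pics/wrist.npz')['p'][150:400,200:600,::-1]
cv2.imwrite('pics/pl1.png',np.hstack([cv2.resize(p[150:325,170:390,::-1],(400,318),interpolation=cv2.INTER_CUBIC),cv2.copyMakeBorder(w,0,68,0,0,cv2.BORDER_CONSTANT)]))
P,_=cloud('wrist');a=np.radians(5.3);q=P[...,:2]-E;x=q@xa;y=q@[-xa[1],xa[0]];Z=P[...,2]
for nm,m in dict(button=(np.hypot(x,y)<14)&(Z>270)&(Z<274),hookarm=(x>10)&(x<40)&(abs(y)<14)&(Z>206)&(Z<218),bar=(x>8)&(x<24)&(y>8)&(y<40)&(Z>178)&(Z<186)).items():
    if m.sum()>5: print(nm,m.sum(),'x',np.percentile(x[m],[2,50,98]).round(1),'y',np.percentile(y[m],[2,50,98]).round(1),'z',np.median(Z[m]).round(1))
E
```

```text
t 8.07 at [ 557.3 -167.7  247. ] shift m [0.03   0.0001 0.0001] rot [-0.08 -0.12 -0.1 ] gap 27.5 F [-0.5 -0.2 -1.7]
button 1223 x [-11.2  -2.5  13. ] y [-6.1  2.4  9.9] z 273.1
hookarm 422 x [12.9 23.4 29.2] y [-1.1  6.6  8.8] z 215.2
bar 280 x [10.  17.5 20.8] y [15.3 23.7 37.5] z 182.8
```

View pics/pl1.png

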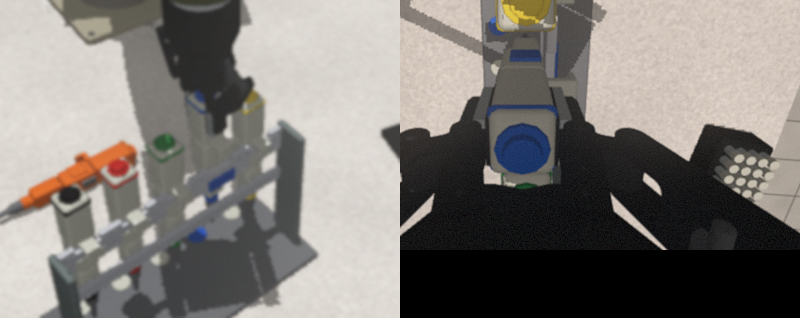

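The pipette is over its place between green and yellow. The hook's outer face is at x = 29 and its side at y = 8.8, so it is centred in the notch and the slot straddles the bar. Now I lower it.

Call:
carry_out --commands '[0.008,0,0,0,0,0,1,0.016,0,0,0,0,0,1,0.022,0,0,0,0,0,1,0.026,0,0,0,0,0,1,0.029,0,0,0,0,0,1,0.03,0,0,0,0,0,1,0.03,0,0,0,0,0,1]'

```text
time: 8.95
tool_pos: [557.5, -167.6, 217.1]
tcp_rot: [137.8, 89.8, 53.0]
ft_force: [-0.2, 0.1, -1.0]
finger_gap: 27.3
```

Call:
carry_out --commands '[0.001,0,0,0,0,0,1,0.001,0,0,0,0,0,1]'

```text
time: 9.2
tool_pos: [557.5, -167.6, 216.1]
tcp_rot: [134.6, 89.8, 49.8]
ft_force: [-0.4, 0.2, -1.4]
finger_gap: 27.5
```

Call:
carry_out --commands '[0.001,0,0,0,0,0,1,0.001,0,0,0,0,0,1]'

```text
time: 9.45
tool_pos: [557.4, -167.6, 215.0]
tcp_rot: [138.6, 89.8, 53.8]
ft_force: [0.0, 0.5, -1.3]
finger_gap: 27.9
```

Not resting yet. I ease the back toward the bar 1 mm at a time and watch the force, then lower further.

Call:
carry_out --commands '[0,0.0015,0,0,0,0,1,0,0.0015,0,0,0,0,1]'

```text
time: 9.7
tool_pos: [559.1, -167.5, 215.1]
tcp_rot: [136.6, 89.8, 51.8]
ft_force: [-0.9, 0.2, -0.4]
finger_gap: 27.3
```

Call:
carry_out --commands '[0,0.0007,0,0,0,0,1,0,0.0007,0,0,0,0,1]'

```text
time: 9.95
tool_pos: [559.7, -167.4, 215.0]
tcp_rot: [140.1, 89.8, 55.3]
ft_force: [-0.8, -0.4, -1.2]
finger_gap: 27.6
```

Call:
carry_out --commands '[0.0007,0,0,0,0,0,1,0.0007,0,0,0,0,0,1]'

```text
time: 10.2
tool_pos: [559.7, -167.4, 214.2]
tcp_rot: [142.5, 89.8, 57.7]
ft_force: [0.8, 1.0, -0.6]
finger_gap: 27.5
```

Call:
carry_out --commands '[0.0007,0,0,0,0,0,1,0.0007,0,0,0,0,0,1]'

```text
time: 10.45
tool_pos: [559.7, -167.4, 214.1]
tcp_rot: [134.0, 89.8, 49.3]
ft_force: [-3.5, 1.8, 4.8]
finger_gap: 27.3
```

Contact: Fz rose from about -1 to +4.8 N at TCP z 214.1, the height of the original hang, so the hook rests. I open gently.

Call:
carry_out --commands '[0,0,0,0,0,0,0.36,0,0,0,0,0,0,0.3,0,0,0,0,0,0,0.25,0,0,0,0,0,0,0.2,0,0,0,0,0,0,0.15,0,0,0,0,0,0,0.1,0,0,0,0,0,0,0]' --grip_force 20

```text
time: 11.32
tool_pos: [559.7, -167.4, 214.1]
tcp_rot: [133.6, 89.8, 48.9]
ft_force: [-0.5, -0.3, -0.3]
finger_gap: 42.6
```

```bash
python3 - <<'E'
from h import *
cap('wrist');p,d,c=cap('scene')
go([559.7,-167.4,300],5.3)
w=np.load('pics/wrist.npz')['p'][150:400,200:600,::-1]
cv2.imwrite('pics/pl2.png',np.hstack([cv2.resize(p[150:325,170:390,::-1],(400,318),interpolation=cv2.INTER_CUBIC),cv2.copyMakeBorder(w,0,68,0,0,cv2.BORDER_CONSTANT)]))
E
```

```text
t 11.43 at [ 559.8 -167.4  214.2] shift m [-0.0858  0.0001 -0.0001] rot [-0.07 -0.11 -0.12] gap 42.9 F [-0.4  0.4 -0.2]
```

View pics/pl2.png

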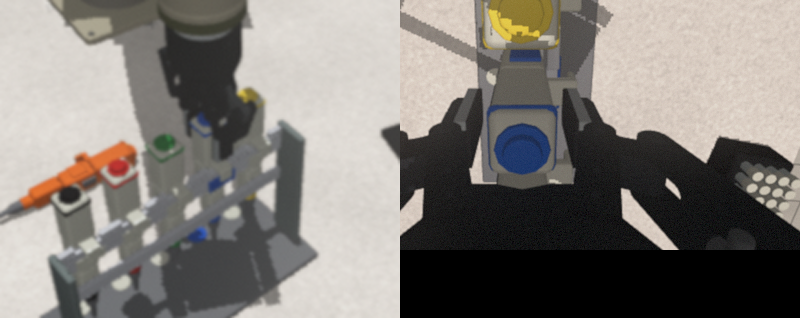

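Released. The head stays put between the pads, at wrist crop (522,148), with clearance on both sides. I open fully and rise straight up.

Call:
carry_out --commands '[0,0,0,0,0,0,-0.3,0,0,0,0,0,0,-0.5,-0.01,0,0,0,0,0,-0.6,-0.03,0,0,0,0,0,-0.6,-0.06,0,0,0,0,0,-0.6,-0.1,0,0,0,0,0,-0.6,-0.14,0,0,0,0,0,-0.6,-0.17,0,0,0,0,0,-0.6,-0.18,-0.05,0,0,0,0,-0.6,-0.18,-0.09,0,0,0,0,-0.6,-0.18,-0.1,0,0,0,0,-0.6,-0.18,-0.1,0,0,0,0,-0.6]'

```text
time: 12.92
tool_pos: [459.8, -177.0, 395.5]
tcp_rot: [99.3, 89.8, 14.5]
ft_force: [-0.9, 0.4, 0.1]
finger_gap: 68.1
```

```bash
python3 - <<'E'
from h import *
cap('wrist');p,d,c=cap('scene');cap('top')
s=sense();print(s['time'],s['tool_pos'].round(1))
w=np.load('pics/wrist.npz')['p'][100:400,240:640,::-1]
cv2.imwrite('pics/fin.png',np.hstack([cv2.resize(p[150:315,180:400,::-1],(400,300),interpolation=cv2.INTER_CUBIC),w]))
for n in('wrist','top','scene'):
    P,_=cloud(n);X,Y,Z=P[...,0],P[...,1],P[...,2]
    m=(X>530)&(X<600)&(Y>-370)&(Y<-80)&(Z>225)&(Z<250)
    k,l=cv2.connectedComponents(m.astype(np.uint8))
    for i in range(1,k):
        q=l==i
        if q.sum()<25: continue
        t=q&(Z>232);rr=cv2.minAreaRect(P[t][:,:2].astype(np.float32))
        print(n,q.sum(),np.round(P[t].mean(0),1),np.round(rr[0],1),np.round(rr[1],1),round(rr[2],1),np.percentile(Z[q],99).round(1))
E
```

```text
13.075 [ 460.5 -176.8  394. ]
wrist 987 [ 553.  -111.5  236.2] [ 554.1 -111.9] [26.1 27.3] 5.2 241.2
wrist 847 [ 558.3 -166.   236.3] [ 559.4 -166.6] [26.5 27.5] 6.0 241.5
wrist 660 [ 564.3 -220.7  236.5] [ 564.4 -222.7] [27.  27.9] 5.2 241.2
wrist 115 [ 563.2 -327.5  232.6] [ 563.8 -331.6] [ 4.8 19.5] 5.1 233.4
top 78 [ 572.3 -218.3  235.9] [ 570.2 -221.5] [26.5 15.2] 89.9 241.5
top 199 [ 560.  -166.1  236. ] [ 560.2 -165.9] [26.9 29.2] 5.3 241.8
top 204 [ 553.8 -110.6  236.5] [ 554.1 -111.3] [27.6 28.3] 6.2 242.9
scene 174 [ 556.  -115.3  235.9] [ 554.9 -113.8] [22.9 25.6] 89.1 241.0
scene 188 [ 561.8 -169.8  236. ] [ 560.3 -168.9] [23.2 23.7] 0.7 240.3
scene 203 [ 567.3 -225.6  236. ] [ 567.5 -226.5] [26.  27.3] 87.6 240.4
scene 224 [ 572.  -281.7  236. ] [ 572.3 -280.2] [23.6 25.1] 81.1 240.8
scene 243 [ 576.5 -336.6  235.8] [ 574.9 -335.7] [27.2 25.5] 85.2 240.1
```

View pics/fin.png

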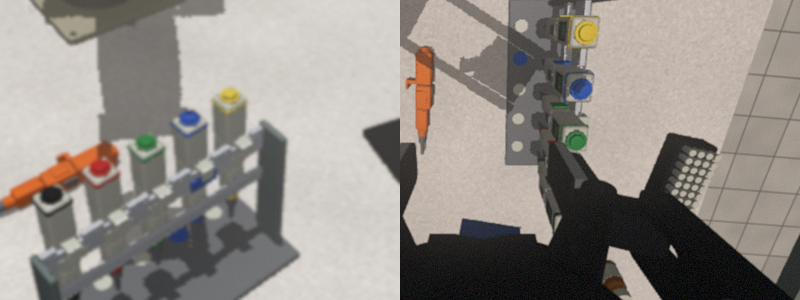

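Blue hangs in line at (559.4, -166.6), yaw about 5-6°, with its top at 241 mm like the others. The neighbours moved less than 0.5 mm in the scene camera.

```bash
python3 -c "
from h import *
print(order.hand_in())"
```

```text
the job is handed in; nothing more can be done
None
```

I took the blue-capped pipette off the charging stand and hung it by its finger hook in the empty, blue-tagged place between yellow and green. The job is handed in, at about 13 s of the 51 s allowed; the hand-in gives no verdict.

- **Hook on the bar:** I lowered it until the wrist force rose from about -1 N to +4.8 N. That was at tool height 214.1 mm, the same height as when it hung on the charger. Only then did I open the gripper and rise straight up.
- **Final position:** In the wrist and top cameras the blue head is within about 1 mm of the planned place. It is turned 5–6°, in line with the rack's 5.3°, and its top is at about 241 mm, like its neighbours. After release and clearing, the pictures show it upright.
- **Neighbours:** In the scene camera, yellow, green, red and black moved less than 0.5 mm.
- **Camera disagreement:** The scene camera reads the blue head 2–3 mm off in y from the other two. It reads yellow and green off the same way, so I took this as that camera's own offset.

The last check was by camera with the gripper clear of the rack; I did not separately time whether the pipette was still moving.

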